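# Close up four staves on an edge-jointing board and lock them with the swing dogs

### The arm

A 6-joint arm with a two-finger parallel gripper is mounted at the origin on the work surface; the furniture and walls round the work are solid. World frame = base frame: x ahead of the robot, y to its left, z up, the work surface at z = 0. Lengths are in m, angles in degrees, forces in N, time in s.
With the tool pointing down it reaches from about 0.275 to 0.75 m from the base axis. Payload 10.2 kg.
Tool frame: the origin (TCP) lies midway between the tips of the shut fingers; the grasp point (between the pads) lies 19 mm behind it; z points along the fingers, y is the line along which they close (so a half turn about z gives the same grasp; the last joint's range is limited). The gripper opens to 88 mm and grips with 3 to 60 N. Pads are 18 mm wide; open, the fingers measure 123 mm over their backs; the gripper's body (75 mm by 187 mm) begins 45 mm behind the grasp point.
Start: joints at [55.84, 17.928, 85.812, -0, 76.261, -12.8], TCP at [0.191, 0.489, 0.239] pointing down, gripper open.
Joint ranges: [-168.41, 168.41], [-55.51, 124.54], [10.69, 146.95], [-70.63, 250.63], [1, 178], [-165.06, 165.06]. Speed limits (degrees/s): [136.94, 136.94, 172.46, 180, 180, 180].

### API

Orientations are given as a 3x3 rotation matrix whose columns are the frame's x, y, z axes.
In Python, from rig import * gives the robot as it stands.
- The arm moves only by the tool apply_moves, never from a script. Its arguments are lists of equal length, an entry for each row: "delta_pos": the shift along the tool's x, y, z in mm, a list of three; "roll": the turn about the tool's z in degrees; "fingers": the opening, from 0 (shut) to 1 (fully open). In form: {"delta_pos": [[x, y, z], ...], "roll": [roll, ...], "fingers": [fingers, ...]}. A call has 1 to 10 rows; each row shifts and turns the commanded pose from where the row before left it, along the tool's axes as they then stand; what a row does not reach is not made up. A row lasts 1/12 s, in which the tool goes at most 41.7 mm and 7.16 degrees, less where a joint would pass 70% of its speed; a pose out of reach is approached as far as the arm can. A call with a gripper value outside its range is refused whole. The fingers move at their own pace and stop on an object; the grip force is fixed at half the most. Time passes only in rows, so rows that do not move let the fingers close. It gives the time, the measured TCP pose, the force, the opening and the grip force at its end, in the units of the state.
- observe(): the state, without advancing time (a new reading comes with each control period).
- read_camera(name): name is "scene" or "top"; returns a dict with "frame" (384x512x3 uint8, red, green, blue), "fx", "fy", "cx", "cy" (pixels), "extrinsics" (4x4, takes a point from world to camera coordinates). Camera axes: x right, y up, looking along -z (the intrinsics and any distortion apply to the point x, -y, -z); pixel columns grow to the right and rows downward; lengths in m; the calibration is good to about 2 mm. A picture is of the moment at which its call begins. There is no depth.
- finish_job(): hands the job in; it is judged then, once.
The state is a dict: "time": time; "qpos": joint angles; "joint_velocities": joint speeds; "effort": joint torques, N m; "position": TCP position; "tool_rot": TCP orientation; "contact_force": force on the tool from outside, world axes, zero at the start; "ft_torque": the same for the moment, N m; "gripper_width": finger opening in m; "grip_force": force on a finger pad.
Only numpy, scipy, OpenCV 4.12 (cv2) and the standard library are available. Lean on these libraries where they do the work, as an engineer would, in place of code of your own. Each camera call takes 0.05 s, during which the arm holds its last target. There are 200 camera calls.

### The job

Dry-fit the soundboard panel on the jointing board: lay the fourth stave, which is on the bench, flat on the board alongside the other three wherever there is room, all four running parallel to the fence with their ends roughly level. Then take hold of the caul, stand it on the board behind the staves and push all four together with it, tight against the fence with no gaps; leave the caul standing there and swing both dogs fully round behind it so that they lock it. Do not knock over or shift the glue jar, the glue bottle or the sanding block.

Things in the scene. Friction and masses are not known exactly. Their poses are not given: they have to be found in the camera images.
- board: Edge-jointing board: plywood base with a pale grey face, 15 mm thick, screwed to the bench; it spans x = -128 to 128, y = -165 to 150 mm about its origin on the underside; work face at z = 15 mm; yaw -0.32 to -0.03. A dark hardwood fence (236 mm long in x, 22 mm thick, 24 mm high above the work face) stands along its +y edge, inner face at y = +128 mm. Staves lie along board x and are pushed in board +y.
- caul_home (a point): Point on the work face (board x = 0, y = +7 mm) where the caul's origin comes to lie when it is tight behind four staves that are tight on the fence; the staves then end at board y = +16 mm and the caul's back face is at y = -2 mm. Axes as the board's.
- stave_1: Plain pale wooden stave, 140 mm long (own x) x 28 mm wide (own y) x 12 mm thick; origin at the centre of its underside. All four are alike. 50 g nominal. Starts loose and a little askew on the board; 1 is nearest the fence, then 2, then 3, with gaps between; the free space for the fourth is behind 3 or between 2 and 3.
- stave_2: Plain pale wooden stave, 140 mm long (own x) x 28 mm wide (own y) x 12 mm thick; origin at the centre of its underside. All four are alike. 50 g nominal. Starts loose and a little askew on the board; 1 is nearest the fence, then 2, then 3, with gaps between; the free space for the fourth is behind 3 or between 2 and 3.
- stave_3: Plain pale wooden stave, 140 mm long (own x) x 28 mm wide (own y) x 12 mm thick; origin at the centre of its underside. All four are alike. 50 g nominal. Starts loose and a little askew on the board; 1 is nearest the fence, then 2, then 3, with gaps between; the free space for the fourth is behind 3 or between 2 and 3.
- stave_4: Plain pale wooden stave, 140 mm long (own x) x 28 mm wide (own y) x 12 mm thick; origin at the centre of its underside. All four are alike. 50 g nominal. Starts on the bench beside the board, to its left or its right.
- caul: Caul (straight pushing batten): medium brown wood, 160 mm long (own x), 45 mm high, 14 mm thick (own y), with 2 mm cork facings on both sides of its lowest 16 mm, so 18 mm thick there; origin at the centre of its underside. 150 g nominal. Starts standing on its long edge on the bench, on the side of the board where stave 4 is not.
- dog_near (a joint): Angle (rad) of the swing dog on the board's -x side, pivot at board x = -110, y = -16.5 mm. 0: open, the bar points in board -y, away from the fence. Grows as its peg swings inward over the board; at 1.57 it is closed, the bar lying in board +x across the back of the caul. Turns from -0.5 to 1.75, stays where it is left (about 1 N at the peg). Starts between -0.4 and 0.05.
- dog_far (a joint): The same for the swing dog on the board's +x side, pivot at board x = +110, y = -16.5 mm: 0 points in board -y, grows as its peg swings inward; at 1.57 it is closed, the bar lying in board -x across the back of the caul. Starts between -0.4 and 0.05.
- dog_near_peg (a point): Point on the axis of the near dog's upright wooden peg (round, 14 mm diameter, from 17 to 52 mm above the work face), 35 mm above the work face, 58 mm from the pivot. The dog itself is a dark wooden bar 28 mm wide, 16 mm thick, with round ends, its underside 1 mm above the work face. When closed its front face is 0.5 mm behind a tight caul.
- dog_far_peg (a point): The same point on the far dog's peg; that dog is shaped as the near one. A dog cannot close fully on a caul that is not home; in its last part it pushes the caul forward.
- glue_jar: Bystander: glue jar, brown with a grey lid, 67 mm diameter, 90 mm high; origin at the centre of its underside. On the bench at the far right.
- sanding_block: Bystander: tan sanding block 42 x 78 x 26 mm on the bench at the far left; origin at the centre of its underside.
- glue_bottle: Bystander: small white glue bottle with a nozzle, 28 mm diameter, 86 mm high, standing on the bench at the left; origin at the centre of its underside.

How it is judged:
By the outcome, as a careful person would: the job done as asked, in the order asked, and still so for the second after the job is handed in, with the robot touching nothing.
It also fails if it takes over 72 s, if anything falls off the work surface, if the arm or the gripper's body presses on something with over 40 N, if the wrist force passes 120 N, or if a joint passes its speed limit or range.

## Working session

There is one attempt and no reset: what is moved stays moved. The work goes in short steps, Python scripts to look and compute and a tool call to move; the robot and the scene stay as the last step left them, time stands still between calls to the robot, and variables do not carry over. Pictures are saved under pics/ and viewed, at most 10 in all, crops included, and the job is handed in when it is done.

Besides the shell and the picture viewer there is one more tool, called after "Request:" as name(argument=value, ...) on one line, values as JSON. apply_moves: Moves the arm, as the interface text tells. Its arguments: {"type":"object","properties":{"delta_pos":{"type":"array","items":{"type":"array","items":{"type":"number"}}},"roll":{"type":"array","items":{"type":"number"}},"fingers":{"type":"array","items":{"type":"number"}}},"required":["delta_pos","roll","fingers"]}

```bash
mkdir -p pics; ls; python3 - <<'E'
from rig import *
import cv2,numpy as np
for n in("scene","top"):
    c=read_camera(n);np.savez(f"{n}0.npz",**{k:c[k] for k in c})
    print(n,c["fx"],c["fy"],c["cx"],c["cy"],np.round(c["extrinsics"],3).tolist(),c.keys())
    cv2.imwrite(f"pics/{n}0.png",cv2.resize(c["frame"][:,:,::-1],(800,600),interpolation=cv2.INTER_CUBIC))
s=observe();print({k:np.round(v,3).tolist() for k,v in s.items()})
E
```

```text
pics
scene 469.15336589291235 469.15336589291235 263.55857509822255 189.16109158039322 [[0.759, -0.65, -0.018, -0.42], [0.413, 0.46, 0.786, -0.275], [-0.503, -0.604, 0.618, -1.051], [0.0, 0.0, 0.0, 1.0]] dict_keys(['frame', 'fx', 'fy', 'cx', 'cy', 'extrinsics'])
top 372.0447008465237 372.0447008465237 247.78782097649113 199.53976211440258 [[-0.007, -1.0, -0.009, -0.03], [0.98, -0.009, 0.197, -0.559], [-0.197, -0.007, 0.98, -1.092], [0.0, 0.0, 0.0, 1.0]] dict_keys(['frame', 'fx', 'fy', 'cx', 'cy', 'extrinsics'])
{'time': 0.1, 'qpos': [55.839, 17.954, 85.848, -0.002, 76.262, -12.803], 'joint_velocities': [0.02, 0.0, -0.256, 0.09, -0.11, 0.021], 'effort': [0.003, -40.282, -25.264, 0.07, 0.034, -0.0], 'position': [0.191, 0.489, 0.238], 'tool_rot': [[-0.931, 0.364, -0.001], [0.364, 0.931, -0.001], [0.0, -0.001, -1.0]], 'contact_force': [0.995, -0.13, -0.329], 'ft_torque': [-0.058, -0.066, 0.074], 'grip_force': 0.0, 'gripper_width': 0.088}
```

View pics/scene0.png

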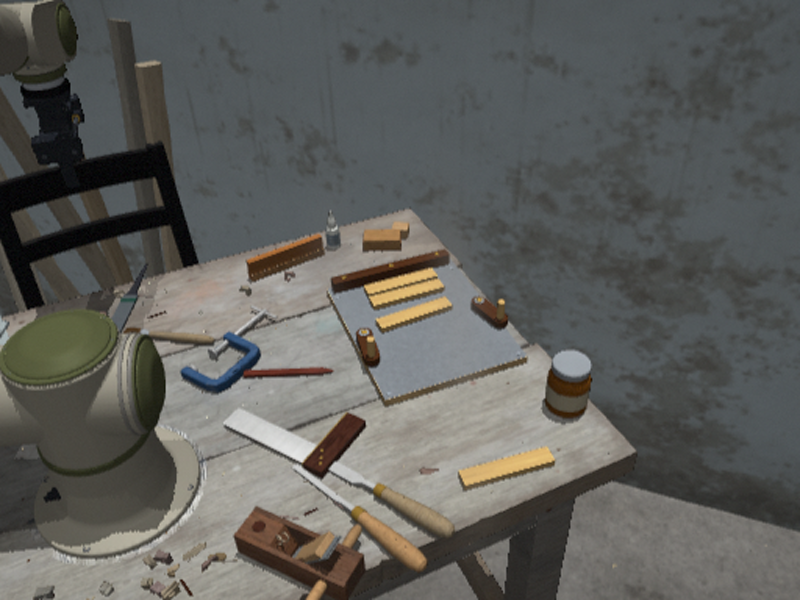

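View pics/top0.png

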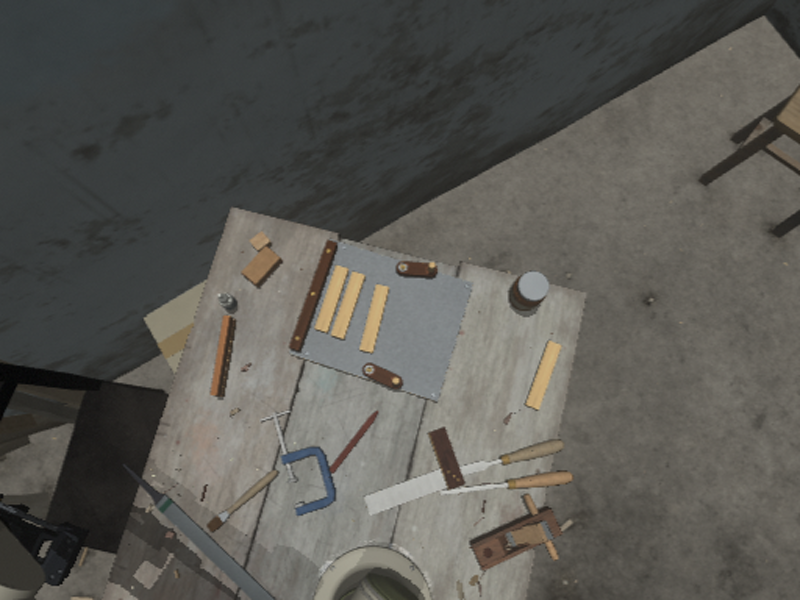

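The scene view shows three staves on the board at about (400,290), stave 4 at (505,467), the caul at (285,257), and the dogs at (368,347) and (488,310). In the top view, stave 4 is at (543,375), the caul at (223,355), and the dogs at (383,376) and (416,268).

```bash
cat > h.py <<'E'
import numpy as np,cv2
def load(n,i=0): return dict(np.load(f"{n}{i}.npz"))
def proj(c,P):
    p=c["extrinsics"]@np.r_[P,1]; return np.array([c["cx"]+c["fx"]*p[0]/-p[2],c["cy"]-c["fy"]*p[1]/-p[2]])
def ray(c,u):
    E=c["extrinsics"];R=E[:3,:3];d=R.T@np.array([(u[0]-c["cx"])/c["fx"],-(u[1]-c["cy"])/c["fy"],-1]);return -R.T@E[:3,3],d/np.linalg.norm(d)
def plane(c,u,z):
    o,d=ray(c,u);return o+d*(z-o[2])/d[2]
def tri(c1,u1,c2,u2):
    A=[];b=[]
    for c,u in((c1,u1),(c2,u2)):
        o,d=ray(c,u);M=np.eye(3)-np.outer(d,d);A.append(M);b.append(M@o)
    x=np.linalg.lstsq(np.vstack(A),np.hstack(b),rcond=None)[0]
    return x,[np.round(np.linalg.norm(M@x-bb)*1e3,1) for M,bb in zip(A,b)]
def blobs(c,lo,hi,amin=40,up=4):
    f=cv2.resize(c["frame"],None,fx=up,fy=up,interpolation=cv2.INTER_CUBIC)
    m=cv2.inRange(cv2.cvtColor(f,cv2.COLOR_RGB2HSV),np.array(lo),np.array(hi))
    m=cv2.morphologyEx(m,cv2.MORPH_OPEN,np.ones((3,3)))
    cs=cv2.findContours(m,cv2.RETR_EXTERNAL,cv2.CHAIN_APPROX_NONE)[0]
    out=[]
    for k in cs:
        if cv2.contourArea(k)<amin*up*up: continue
        kk=((k[:,0].astype(np.float32)+.5)/up-.5)
        M=cv2.moments(k);ctr=np.array([M["m10"],M["m01"]])/M["m00"]
        out.append(((ctr+.5)/up-.5,M["m00"]/up/up,kk))
    return out
YEL=((14,90,150),(30,255,255));BRN=((0,90,50),(14,255,190))
E
python3 - <<'E'
from h import *
for n in("scene","top"):
    c=load(n);f=c["frame"]
    hsv=cv2.cvtColor(f,cv2.COLOR_RGB2HSV);k=.64
    pts={"scene":[(400,275),(415,315),(505,467),(265,268),(300,247),(370,355),(371,342),(390,270),(430,340)],"top":[(332,300),(375,318),(543,375),(223,355),(217,380),(385,377),(416,268),(313,300),(420,320)]}[n]
    print(n,[(p,hsv[int(p[1]*k),int(p[0]*k)].tolist()) for p in pts])
    for nm,r in(("Y",YEL),("B",BRN)):
        for ctr,a,kk in blobs(c,*r):
            q=cv2.minAreaRect(kk);print(nm,np.round(ctr,1),round(a),np.round(q[1],1),round(q[2],1))
t=load("top");x0,y0=int(130*.64),int(200*.64)
cv2.imwrite("pics/topc.png",cv2.resize(t["frame"][y0:265,x0:380,::-1],None,fx=2.7,fy=2.7,interpolation=cv2.INTER_CUBIC))
E
```

```text
scene [((400, 275), [18, 128, 134]), ((415, 315), [19, 123, 222]), ((505, 467), [20, 121, 225]), ((265, 268), [13, 171, 67]), ((300, 247), [14, 153, 65]), ((370, 355), [18, 131, 84]), ((371, 342), [19, 123, 180]), ((390, 270), [13, 175, 73]), ((430, 340), [105, 17, 147])]
Y [202.1 377.8] 67 [ 5.7 15.2] 34.3
Y [207.3 348. ] 74 [ 5.2 16.4] 33.7
Y [224.6 342.5] 50 [ 4.2 14.8] 31.0
Y [250.7 344.1] 386 [56.   9.1] 38.2
Y [323.6 297.9] 594 [10.7 61. ] 74.2
Y [264.3 199.6] 301 [ 7.1 48.7] 71.8
Y [259.4 186.5] 286 [ 6.9 47.7] 75.1
Y [255.7 179.4] 262 [ 6.7 46.7] 75.1
Y [176.2 160.3] 53 [ 2.7 39. ] 70.0
Y [246.6 148.5] 183 [11.  28.4] 89.0
B [187.4 350.9] 1561 [81.1 31. ] 23.2
B [213.4 283. ] 525 [12.7 46. ] 41.1
B [182.7 237.7] 193 [ 4.6 56.8] 88.4
B [231.8 220.2] 57 [17.6  6. ] 81.9
B [313.8 198.8] 105 [23.3  8.1] 36.6
B [248.8 170.5] 295 [ 6.9 76.2] 76.0
B [182.  162.2] 489 [13.4 52.2] 68.8
top [((332, 300), [19, 99, 201]), ((375, 318), [20, 98, 202]), ((543, 375), [19, 101, 200]), ((223, 355), [12, 126, 123]), ((217, 380), [13, 132, 147]), ((385, 377), [10, 98, 81]), ((416, 268), [11, 110, 79]), ((313, 300), [11, 109, 82]), ((420, 320), [95, 11, 134])]
Y [348.2 306.9] 118 [ 4.6 35.8] 80.8
Y [347.4 239.7] 342 [ 8.6 43.5] 19.7
Y [239.3 203.5] 323 [ 8.2 42.9] 14.3
Y [222.4 194.9] 318 [ 8.1 42.9] 19.1
Y [211.8 191. ] 321 [ 8.2 42.8] 18.4
B [314.4 348.7] 49 [ 9.2 16.8] 63.9
B [225.5 283.1] 126 [ 3.4 48.4] 38.1
B [244.6 240.4] 107 [18.   8.3] 24.9
B [140.9 226.9] 245 [ 5.5 51.8] 9.3
B [266.6 171.8] 105 [20.1  8.1] 4.1
B [200.2 188.2] 428 [ 6.7 73. ] 19.8
```

```bash
cat >> h.py <<'E'
def axis(c,kk,z):
    """cast contour to plane z, rect there: centre, length, width, yaw (deg)"""
    W=np.array([plane(c,u,z)[:2] for u in kk],np.float32)*1000
    b=cv2.boxPoints(cv2.minAreaRect(W));e=[b[1]-b[0],b[2]-b[1]];e.sort(key=lambda v:-np.hypot(*v))
    d=e[0]*(np.sign(e[0][0]) or 1);return b.mean(0),np.hypot(*e[0]),np.hypot(*e[1]),np.degrees(np.arctan2(d[1],d[0]))
E
python3 - <<'E'
from h import *
s,t=load("scene"),load("top")
print([np.round(-c["extrinsics"][:3,:3].T@c["extrinsics"][:3,3],3) for c in(s,t)])
near=lambda L,u:min(L,key=lambda b:np.hypot(*(b[0]-u)))
SY,TY,SB,TB=[blobs(c,*r) for r in(YEL,BRN) for c in(s,t)]
for n,us,ut in(("s1",(255.7,179.4),(211.8,191)),("s2",(259.4,186.5),(222.4,194.9)),("s3",(264.3,199.6),(239.3,203.5)),("s4",(323.6,297.9),(347.4,239.7))):
    a,b=near(SY,us),near(TY,ut);P,r=tri(s,a[0],t,b[0]);z=.012 if n=="s4" else .027
    print(n,np.round(P*1e3,1),r,[np.round(np.hstack(axis(c,k[2],z)),1) for c,k in((s,a),(t,b))])
a,b=near(SB,(182,162)),near(TB,(141,227));print("caul",np.round(tri(s,a[0],t,b[0])[0]*1e3,1),np.round(np.hstack(axis(t,b[2],.045)),1))
b=near(TB,(200,188));print("fence",np.round(np.hstack(axis(t,b[2],.039)),1));
a=near(SB,(248.8,170.5));print("fence s",np.round(np.hstack(axis(s,a[2],.039)),1))
for u in((244.6,240.4),(266.6,171.8)):
    b=near(TB,u);print("dog",np.round(np.hstack(axis(t,b[2],.032)),1))
# board grey
for nm,c in(("s",s),("t",t)):
  for ctr,A,kk in blobs(c,(85,5,100),(125,45,190),2000):
    ap=cv2.approxPolyDP(kk[:,None],4,True)[:,0]
    print("grey",nm,np.round(ctr),A,[np.round(plane(c,u,.015)[:2]*1e3).tolist() for u in ap])
for n,c,x0,x1,y0,y1 in(("s",s,140,350,120,330),("t",t,80,380,130,265)):
    cv2.imwrite(f"pics/{n}c.png",cv2.resize(c["frame"][y0:y1,x0:x1,::-1],None,fx=2.65,fy=2.65,interpolation=cv2.INTER_CUBIC))
E
```

```text
[array([-0.096, -0.782,  0.858]), array([ 0.332, -0.043,  1.181])]
s1 [592.4  79.5  29.3] [np.float64(0.6), np.float64(0.6)] [array([595.5,  81.6, 140.3,  31.2, -17.5], dtype=float32), array([594.7,  79.2, 138.2,  26.3, -17.6], dtype=float32)]
s2 [579.1  46.2  29.3] [np.float64(1.0), np.float64(1.0)] [array([581.4,  48.3, 139.8,  31.3, -18. ], dtype=float32), array([581. ,  45.6, 138.2,  26. , -18.3], dtype=float32)]
s3 [551.3  -7.4  28.4] [np.float64(0.7), np.float64(0.7)] [array([553.2,  -6.2, 139.6,  29.1, -14.1], dtype=float32), array([552.7,  -7.9, 137.7,  25.8, -14.1], dtype=float32)]
s4 [ 436.2 -345.    12.6] [np.float64(0.3), np.float64(0.3)] [array([ 437.7, -345.1,  140.1,   28.6,  -22.7], dtype=float32), array([ 437.3, -345.6,  138. ,   26.4,  -22.8], dtype=float32)]
caul [479.1 299.7  29.7] [478.6 294.1 158.6  17.3  -6.4]
fence [600.6 114.9 233.7  21.5 -18.4]
fence s [598.4 111.5 236.   34.2 -18.4]
dog [436.6 -22.2  55.5  25.6  64.8]
dog [654.  -88.9  64.   26.7  85.2]
grey s [274. 214.] 4962.21875 [[721.0, 77.0], [680.0, 82.0], [642.0, 13.0], [518.0, 52.0], [538.0, 127.0], [487.0, 165.0], [435.0, 14.0], [463.0, 38.0], [475.0, 17.0], [438.0, -53.0], [410.0, -58.0], [388.0, -128.0], [629.0, -204.0], [653.0, -139.0], [644.0, -57.0], [687.0, -33.0]]
grey t [253. 207.] 5520.1875 [[717.0, 68.0], [670.0, 78.0], [646.0, 8.0], [512.0, 50.0], [534.0, 118.0], [668.0, 80.0], [484.0, 141.0], [487.0, 162.0], [439.0, 23.0], [466.0, -2.0], [438.0, -60.0], [409.0, -66.0], [389.0, -130.0], [627.0, -208.0], [650.0, -143.0], [642.0, -61.0], [678.0, -57.0]]
```

View pics/tc.png

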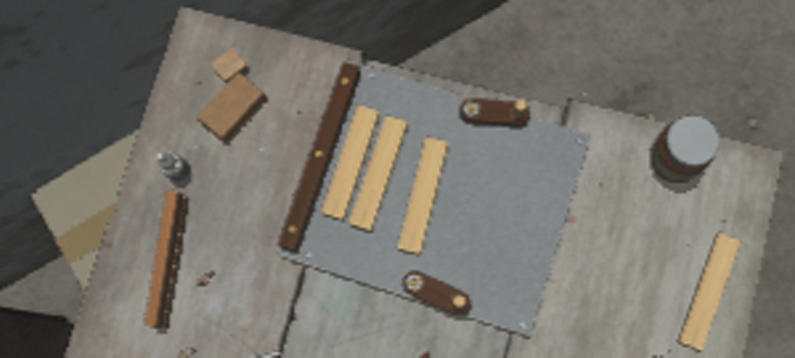

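```bash
cat > go.py <<'E'
import sys;from rig import *;import numpy as np
def st():
    s=observe();R=np.array(s["tool_rot"]);p=np.array(s["position"])*1e3
    print("t",round(s["time"],2),"pos",np.round(p,1),"tooly",round(np.degrees(np.arctan2(R[1,1],R[0,1])),2),"F",np.round(s["contact_force"],1),"w",round(s["gripper_width"]*1e3,1),"grip",round(s["grip_force"],1));return p,R
def to(x,y,z,yaw=None):
    """tool-axis shift (before roll) and roll to bring tool y to yaw mod 180"""
    p,R=st();print("shift",np.round(R.T@(np.array([x,y,z])-p),1),end=" ")
    if yaw is not None:
        a=np.degrees(np.arctan2(R[1,1],R[0,1]));d=(yaw-a+90)%180-90;print("roll",round(-d,1))
E
python3 - <<'E'
from h import *;from go import *
t,s=load("top"),load("scene")
for c in(s,t):
    b=max(blobs(c,(85,5,100),(125,45,190),2000),key=lambda b:b[1])
    W=np.array([plane(c,u,.015)[:2] for u in b[2]],np.float32)*1e3
    y=np.radians(-18.4);L=W@np.array([[np.cos(y),-np.sin(y)],[np.sin(y),np.cos(y)]])  # board axes
    back=L[L[:,1]<L[:,1].min()+8];m=(L[:,0]>back[:,0].min()+20)&(L[:,0]<back[:,0].max()-20)&(L[:,1]<L[:,1].min()+12)
    k,q=np.polyfit(L[m,0],L[m,1],1);print("back edge y",q+k*L[m,0].mean(),np.degrees(k),"x range",L[:,0].min(),L[:,0].max())
    lo=L[:,1].min();sel=(L[:,1]>lo+15)&(L[:,1]<lo+60)
    xl,xr=L[sel&(L[:,0]<L[:,0].mean()),0],L[sel&(L[:,0]>L[:,0].mean()),0];mid=(np.median(xl)+np.median(xr))/2
    o=np.array([mid,q+k*mid+165]);R=np.array([[np.cos(y),-np.sin(y)],[np.sin(y),np.cos(y)]]);print("xl,xr",np.median(xl),np.median(xr),"O",R@o)
print("jar",plane(t,(341,183),.09)*1e3,"bottle",plane(t,(145,192),.05)*1e3)
to(437,-345,238,67.3);to(437,-345,2.5)
E
```

```text
back edge y 1.7543584734869655 0.18554055579283582 x range 406.91864059334216 663.3731592794577
xl,xr 409.3153817303711 662.4966429277525 O [561.14650609 -10.92211058]
back edge y -0.9132709887543621 -0.027294120797032008 x range 407.89359262862763 662.008473902292
xl,xr 410.0485255998932 660.5613606337828 O [559.73156867 -13.27133669]
jar [ 600.11680052 -316.22999532   90.        ] bottle [586.8346341  285.75793828  50.        ]
t 0.1 pos [191.1 488.7 238.3] tooly 68.64 F [ 1.  -0.1 -0.3] w 88.1 grip 0.0
shift [-532.6 -686.9    0.9] roll 1.3
t 0.1 pos [191.1 488.7 238.3] tooly 68.64 F [ 1.  -0.1 -0.3] w 88.1 grip 0.0
shift [-532.7 -686.7  236.4]
```

Request:
apply_moves(delta_pos=[[-25, -32, 0], [-25, -32, 0], [-25, -32, 0], [-25, -32, 0], [-25, -32, 0], [-25, -32, 0], [-25, -32, 0], [-25, -32, 0], [-25, -32, 0], [-25, -32, 0]], roll=[0, 0, 0, 0, 0, 0, 0, 0, 0, 0], fingers=[0.7, 0.7, 0.7, 0.7, 0.7, 0.7, 0.7, 0.7, 0.7, 0.7])

```text
time: 0.93
position: [0.3073, 0.0981, 0.2388]
tool_rot: [[-0.931, 0.364, 0.0], [0.364, 0.931, 0.0], [-0.0, 0.0, -1.0]]
contact_force: [0.7, 0.7, 0.4]
gripper_width: 0.0617
grip_force: 0.0
```

Request:
apply_moves(delta_pos=[[-25, -32.5, 0], [-25, -32.5, 0], [-25, -32.5, 0], [-25, -32.5, 0], [-25, -32.5, 0], [-25, -32.5, 0], [-25, -32.5, 0], [-25, -32.5, 0], [-25, -32.5, 10], [-25, -32.5, 15]], roll=[0, 0, 0, 0, 0, 0, 0, 0, 0, 1.3], fingers=[0.7, 0.7, 0.7, 0.7, 0.7, 0.7, 0.7, 0.7, 0.7, 0.7])

```text
time: 1.77
position: [0.4217, -0.2941, 0.2147]
tool_rot: [[-0.923, 0.386, 0.001], [0.386, 0.923, -0.001], [-0.002, -0.001, -1.0]]
contact_force: [0.9, -0.3, 0.7]
gripper_width: 0.0616
grip_force: 0.0
```

```bash
python3 -c "
from go import *
to(437,-345,2.5,67.3)"
```

```text
t 1.77 pos [ 421.7 -294.1  214.7] tooly 67.31 F [ 0.9 -0.3  0.7] w 61.6 grip 0.0
shift [-33.4 -40.9 212.3] roll 0.0
```

Request:
apply_moves(delta_pos=[[-17, -20, 20], [-16, -21, 20], [0, 0, 40], [0, 0, 40], [0, 0, 35], [0, 0, 25], [0, 0, 15], [0, 0, 10], [0, 0, 5.5], [0, 0, 0]], roll=[0, 0, 0, 0, 0, 0, 0, 0, 0, 0], fingers=[0.7, 0.7, 0.7, 0.7, 0.7, 0.7, 0.7, 0.7, 0.7, 0.7])

```text
time: 2.6
position: [0.4358, -0.3419, 0.0035]
tool_rot: [[-0.923, 0.385, -0.001], [0.385, 0.923, 0.001], [0.001, 0.0, -1.0]]
contact_force: [-0.0, -0.0, -0.1]
gripper_width: 0.0617
grip_force: 0.0
```

Request:
apply_moves(delta_pos=[[0, 0, 0], [0, 0, 0], [0, 0, 0], [0, 0, 0], [0, 0, 0], [0, 0, 0]], roll=[0, 0, 0, 0, 0, 0], fingers=[0.1, 0.1, 0.1, 0.1, 0.1, 0.1])

```text
time: 3.1
position: [0.4361, -0.3423, 0.0045]
tool_rot: [[-0.923, 0.385, 0.0], [0.385, 0.923, -0.001], [-0.001, -0.0, -1.0]]
contact_force: [-0.5, 0.6, 2.0]
gripper_width: 0.028
grip_force: 30.0
```

```bash
python3 -c "
from go import *
to(542.5,-59.5,20,71.6)"
```

```text
t 3.1 pos [ 436.1 -342.3    4.5] tooly 67.34 F [-0.5  0.6  2. ] w 28.0 grip 30.0
shift [ 10.7 301.9 -15.7] roll -4.3
```

Request:
apply_moves(delta_pos=[[0, 0, -15], [0, 0, -30], [0, 0, -35], [0, 0, -30], [0, 20, 0], [0, 30, 0], [0, 36, 0], [0, 36, 0], [0, 36, 0], [0, 36, 0]], roll=[0, 0, 0, 0, 0, 0, 0, 0, 0, 0], fingers=[0.1, 0.1, 0.1, 0.1, 0.1, 0.1, 0.1, 0.1, 0.1, 0.1])

```text
time: 3.93
position: [0.511, -0.1614, 0.1141]
tool_rot: [[-0.923, 0.386, 0.0], [0.386, 0.923, 0.0], [0.0, 0.0, -1.0]]
contact_force: [0.6, -0.4, -0.7]
gripper_width: 0.0274
grip_force: 30.0
```

```bash
python3 -c "
from go import *
to(542.5,-59.5,20,71.6)"
```

```text
t 3.93 pos [ 511.  -161.4  114.1] tooly 67.32 F [ 0.6 -0.4 -0.7] w 27.4 grip 30.0
shift [ 10.2 106.2  94.1] roll -4.3
```

Request:
apply_moves(delta_pos=[[3, 36, 0], [3, 36, 0], [4, 25, 0], [0, 9, 0], [0, 0, 0], [0, 0, 30], [0, 0, 30], [0, 0, 20], [0, 0, 8], [0, 0, 4]], roll=[0, 0, 0, 0, -4.3, 0, 0, 0, 0, 0], fingers=[0.1, 0.1, 0.1, 0.1, 0.1, 0.1, 0.1, 0.1, 0.1, 0.1])

```text
time: 4.77
position: [0.5418, -0.0619, 0.021]
tool_rot: [[-0.949, 0.316, -0.002], [0.316, 0.949, 0.001], [0.002, -0.0, -1.0]]
contact_force: [0.2, -0.4, -0.2]
gripper_width: 0.0276
grip_force: 30.0
```

Request:
apply_moves(delta_pos=[[0, 0, 1], [0, 0, 1], [0, 0, 0]], roll=[0, 0, 0], fingers=[0.1, 0.1, 0.1])

```text
time: 5.02
position: [0.5429, -0.0617, 0.0211]
tool_rot: [[-0.949, 0.315, 0.002], [0.315, 0.949, -0.001], [-0.002, -0.0, -1.0]]
contact_force: [-0.2, 0.6, -0.8]
gripper_width: 0.0278
grip_force: 30.0
```

Request:
apply_moves(delta_pos=[[0, 0, 1], [0, 0, 0]], roll=[0, 0], fingers=[0.1, 0.1])

```text
time: 5.18
position: [0.5426, -0.0615, 0.0196]
tool_rot: [[-0.949, 0.315, 0.001], [0.315, 0.949, -0.0], [-0.001, 0.0, -1.0]]
contact_force: [0.1, -0.6, -1.2]
gripper_width: 0.0275
grip_force: 30.0
```

Request:
apply_moves(delta_pos=[[0, 0, 0], [0, 0, 0], [0, 0, 0], [0, 0, -6], [0, 0, -30], [0, 0, -40], [0, 0, -30], [0, 0, -20], [0, 0, 0]], roll=[0, 0, 0, 0, 0, 0, 0, 0, 0], fingers=[0.46, 0.46, 0.46, 0.46, 0.46, 0.46, 0.46, 0.46, 0.46])

```text
time: 5.93
position: [0.5441, -0.0619, 0.1499]
tool_rot: [[-0.949, 0.315, 0.008], [0.315, 0.949, -0.003], [-0.008, -0.0, -1.0]]
contact_force: [-0.3, 0.8, 0.4]
gripper_width: 0.0406
grip_force: 0.0
```

```bash
python3 - <<'E'
from h import *;from go import *
b=np.radians(-6.4)
to(478.6,296,150,83.6)
E
```

```text
t 5.93 pos [544.1 -61.9 149.9] tooly 71.65 F [-0.3  0.8  0.4] w 40.6 grip 0.0
shift [174.8 319.1  -1.6] roll -11.9
```

Request:
apply_moves(delta_pos=[[20, 32, 0], [20, 32, 0], [20, 32, 0], [20, 32, 0], [20, 32, 0]], roll=[-2, -2, -2.5, -2.5, -2.9], fingers=[0.7, 0.7, 0.7, 0.7, 0.7])

```text
time: 6.35
position: [0.4831, 0.1193, 0.1444]
tool_rot: [[-0.994, 0.111, -0.001], [0.111, 0.994, 0.0], [0.001, -0.0, -1.0]]
contact_force: [0.7, 0.7, -0.0]
gripper_width: 0.0619
grip_force: 0.0
```

```bash
python3 - <<'E'
from h import *;from go import *
for n in("scene","top"):
    c=read_camera(n);np.savez(f"{n}1.npz",**c)
s,t=load("scene",1),load("top",1)
a=s["frame"][120:220,150:310,::-1];b=t["frame"][180:290,110:290,::-1]
z=lambda i,f:cv2.resize(i,None,fx=f,fy=f,interpolation=cv2.INTER_CUBIC)
A=z(a,3.2);B=z(load("top")["frame"][185:265,110:170,::-1],4);C=z(b,2)
H=600;o=np.zeros((600,800,3),np.uint8);o[:320,:512]=A[:320];o[:320,520:760]=B;o[330:550,:360]=C
s0=load("scene")["frame"][145:180,150:215,::-1];D=z(s0,6);o[330:540,370:760]=D
cv2.imwrite("pics/mix1.png",o)
E
```

```text
(no output)
```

View pics/mix1.png

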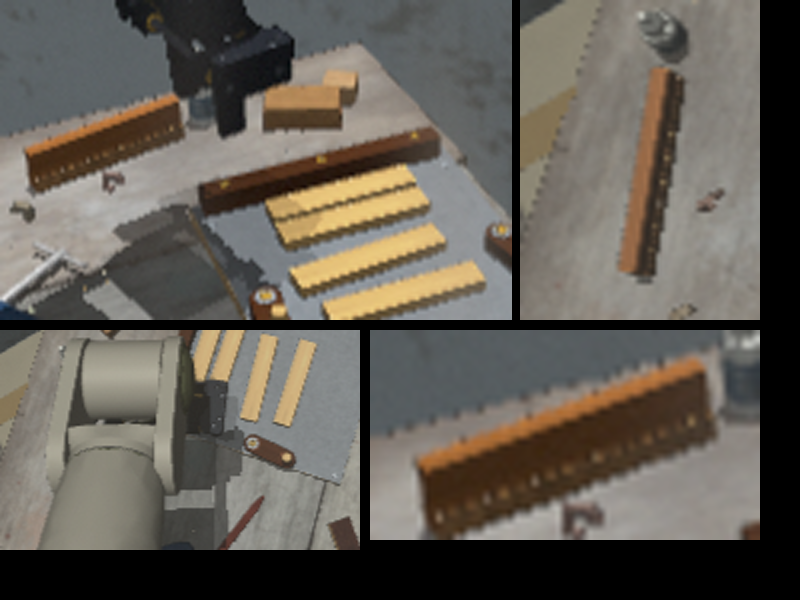

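Stave 4 lies flat and parallel behind stave 3. The caul's bright top face separates well from its dark side in both first pictures.

```bash
python3 - <<'E'
from h import *;from go import *
s,t=load("scene"),load("top")
near=lambda L,u:min(L,key=lambda b:np.hypot(*(b[0]-u)))
a=near(blobs(s,(5,90,100),(20,255,255)),(182,155));b=near(blobs(t,(5,90,95),(20,255,255)),(141,227))
print(a[:2],b[:2],tri(s,a[0],t,b[0]));print(axis(s,a[2],.045),axis(t,b[2],.045))
E
```

```text
(array([181.11320737, 158.62156126]), 139.34375) (array([140.46832109, 226.95053957]), 204.15625) (array([0.47661675, 0.29631894, 0.04603793]), [np.float64(1.3), np.float64(1.3)])
(array([478.2041, 298.1307], dtype=float32), np.float32(161.01283), np.float32(17.805851), np.float32(-6.346744)) (array([478.8675 , 295.65225], dtype=float32), np.float32(158.61691), np.float32(14.156293), np.float32(-6.4004393))
```

```bash
python3 -c "
from go import *
to(478,296,24,83.6)"
```

```text
t 6.45 pos [481.9 121.6 144.4] tooly 83.91 F [0.2 0.7 0.3] w 61.6 grip 0.0
shift [ 22.1 173.  120.5] roll 0.3
```

Request:
apply_moves(delta_pos=[[2, 36, 0], [2, 36, 0], [3, 36, 0], [3, 36, 0], [5, 20, 0], [10, 6, 0]], roll=[0, 0, 0, 0, 0, 0], fingers=[0.6, 0.6, 0.6, 0.6, 0.6, 0.6])

```text
time: 6.95
position: [0.4787, 0.2914, 0.1441]
tool_rot: [[-0.994, 0.111, -0.0], [0.111, 0.994, 0.0], [0.0, -0.0, -1.0]]
contact_force: [0.6, -1.1, -0.8]
gripper_width: 0.053
grip_force: 0.0
```

```bash
python3 -c "
from go import *
to(478,296,24,83.6)"
```

```text
t 6.95 pos [478.7 291.4 144.1] tooly 83.62 F [ 0.6 -1.1 -0.8] w 53.0 grip 0.0
shift [  1.1   4.5 120.1] roll 0.0
```

Request:
apply_moves(delta_pos=[[1, 2, 30], [0, 0, 35], [0, 0, 30], [0, 0, 15], [0, 0, 10], [0, 0, 0]], roll=[0, 0, 0, 0, 0, 0], fingers=[0.6, 0.6, 0.6, 0.6, 0.6, 0.6])

```text
time: 7.45
position: [0.4769, 0.2903, 0.0232]
tool_rot: [[-0.994, 0.114, -0.003], [0.114, 0.994, -0.001], [0.003, -0.002, -1.0]]
contact_force: [-0.2, -0.6, 0.0]
gripper_width: 0.0528
grip_force: 0.0
```

Request:
apply_moves(delta_pos=[[0, 0, 0], [0, 0, 0], [0, 0, 0], [0, 0, 0], [0, 0, 0], [0, 0, 0], [0, 0, 0]], roll=[0, 0, 0, 0, 0, 0, 0], fingers=[0, 0, 0, 0, 0, 0, 0])

```text
time: 8.03
position: [0.478, 0.2918, 0.0255]
tool_rot: [[-0.994, 0.112, 0.001], [0.112, 0.994, 0.0], [-0.001, 0.0, -1.0]]
contact_force: [-0.5, 1.3, 3.1]
gripper_width: 0.0139
grip_force: 30.0
```

Request:
apply_moves(delta_pos=[[0, 0, -15], [0, 0, -35], [0, 0, -35], [0, 0, -25], [-10, -20, 0], [-10, -35, 0], [-10, -38, 0], [-10, -38, 0], [-10, -38, 0], [-10, -38, 0]], roll=[0, 0, 0, 0, 0, 0, 2, 3, 3, 4], fingers=[0, 0, 0, 0, 0, 0, 0, 0, 0, 0])

```text
time: 8.87
position: [0.5035, 0.0764, 0.1347]
tool_rot: [[-0.948, 0.319, -0.001], [0.319, 0.948, -0.0], [0.001, -0.0, -1.0]]
contact_force: [1.5, -1.3, -2.6]
gripper_width: 0.0137
grip_force: 30.0
```

```bash
python3 -c "
from go import *
to(530,-102.7,40,71.6)"
```

```text
t 8.87 pos [503.5  76.4 134.7] tooly 71.41 F [ 1.5 -1.3 -2.6] w 13.7 grip 30.0
shift [ -82.3 -161.3   94.7] roll -0.2
```

Request:
apply_moves(delta_pos=[[-18, -33, 0], [-18, -33, 0], [-18, -33, 0], [-16, -33, 0], [-12, -20, 0], [0, -4, 0], [0, 0, 20], [0, 0, 25], [0, 0, 20], [0, 0, 0]], roll=[0, 0, 0, 0, 0, 0, 0, 0, 0, 0], fingers=[0, 0, 0, 0, 0, 0, 0, 0, 0, 0])

```text
time: 9.7
position: [0.5299, -0.0942, 0.0664]
tool_rot: [[-0.949, 0.316, -0.007], [0.316, 0.949, 0.003], [0.008, 0.001, -1.0]]
contact_force: [-0.4, 0.7, -1.3]
gripper_width: 0.0136
grip_force: 30.0
```

```bash
python3 - <<'E'
from go import *;from h import *
to(530,-102.7,40,71.6)
c=read_camera("scene");f=c["frame"][110:310,180:380,::-1];cv2.imwrite("pics/c2.png",cv2.resize(f,None,fx=3,fy=3,interpolation=cv2.INTER_CUBIC))
E
```

```text
t 9.7 pos [529.9 -94.2  66.4] tooly 71.56 F [-0.4  0.7 -1.3] w 13.6 grip 30.0
shift [-3.  -8.  26.4] roll -0.0
```

View pics/c2.png

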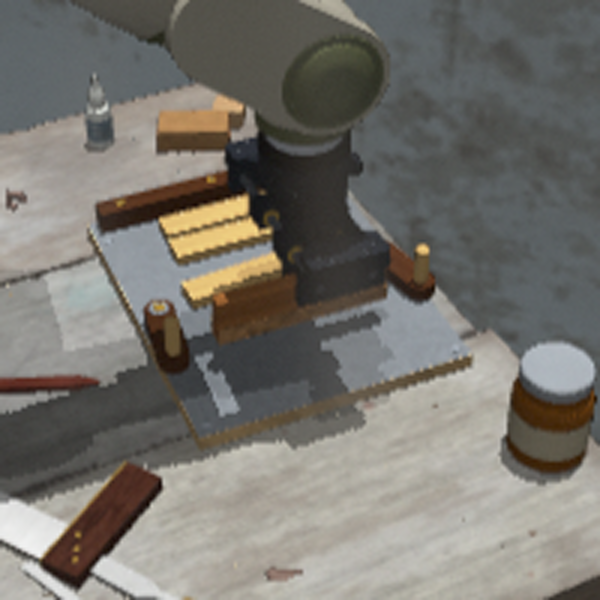

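Request:
apply_moves(delta_pos=[[-3, -6, 5], [0, 0, 10], [0, 0, 6], [0, 0, 3], [0, 0, 1], [0, 0, 0]], roll=[0, 0, 0, 0, 0, 0], fingers=[0, 0, 0, 0, 0, 0])

```text
time: 10.25
position: [0.5332, -0.1022, 0.045]
tool_rot: [[-0.949, 0.317, -0.0], [0.317, 0.949, 0.0], [0.0, 0.0, -1.0]]
contact_force: [-1.1, 0.5, -2.3]
gripper_width: 0.0137
grip_force: 30.0
```

Request:
apply_moves(delta_pos=[[0, 0, 1], [0, 0, 0]], roll=[0, 0], fingers=[0, 0])

```text
time: 10.42
position: [0.5333, -0.1023, 0.0442]
tool_rot: [[-0.949, 0.317, 0.0], [0.317, 0.949, -0.0], [-0.0, -0.0, -1.0]]
contact_force: [-0.1, -0.1, -2.3]
gripper_width: 0.0142
grip_force: 30.0
```

Request:
apply_moves(delta_pos=[[0, 0, 1.5], [0, 0, 1], [0, 0, 0]], roll=[0, 0, 0], fingers=[0, 0, 0])

```text
time: 10.67
position: [0.5331, -0.1023, 0.0414]
tool_rot: [[-0.949, 0.317, -0.0], [0.317, 0.949, 0.0], [0.0, -0.0, -1.0]]
contact_force: [0.3, 0.9, -1.3]
gripper_width: 0.0135
grip_force: 30.0
```

Request:
apply_moves(delta_pos=[[0, 0, 1], [0, 0, 0]], roll=[0, 0], fingers=[0, 0])

```text
time: 10.83
position: [0.5333, -0.1023, 0.0405]
tool_rot: [[-0.949, 0.317, 0.0], [0.317, 0.949, -0.0], [-0.0, -0.0, -1.0]]
contact_force: [0.7, -0.6, -2.2]
gripper_width: 0.0139
grip_force: 30.0
```

Request:
apply_moves(delta_pos=[[0, 0, 1], [0, 0, 0]], roll=[0, 0], fingers=[0, 0])

```text
time: 11.0
position: [0.5333, -0.1023, 0.0405]
tool_rot: [[-0.949, 0.316, 0.0], [0.316, 0.949, -0.0], [-0.0, -0.0, -1.0]]
contact_force: [-3.6, 2.0, 8.4]
gripper_width: 0.0134
grip_force: 30.0
```

```bash
python3 -c "
from go import *
st()"
```

```text
t 11.0 pos [ 533.3 -102.3   40.5] tooly 71.55 F [-3.6  2.   8.4] w 13.4 grip 30.0
```

Request:
apply_moves(delta_pos=[[0, 2, -0.7], [0, 4, 0], [0, 5, 0], [0, 5, 0], [0, 5, 0], [0, 5, 0], [0, 5, 0], [0, 5, 0], [0, 5, 0], [0, 5, 0]], roll=[0, 0, 0, 0, 0, 0, 0, 0, 0, 0], fingers=[0, 0, 0, 0, 0, 0, 0, 0, 0, 0])

```text
time: 11.83
position: [0.548, -0.0584, 0.0404]
tool_rot: [[-0.949, 0.316, 0.0], [0.316, 0.949, -0.0], [-0.0, -0.0, -1.0]]
contact_force: [-0.7, -4.5, 4.6]
gripper_width: 0.0136
grip_force: 30.0
```

Request:
apply_moves(delta_pos=[[0, 5, 0], [0, 5, 0], [0, 5, 0], [0, 5, 0], [0, 5, 0], [0, 4, 0], [0, 3, 0], [0, 3, 0]], roll=[0, 0, 0, 0, 0, 0, 0, 0], fingers=[0, 0, 0, 0, 0, 0, 0, 0])

```text
time: 12.5
position: [0.559, -0.0253, 0.0405]
tool_rot: [[-0.949, 0.316, 0.0], [0.316, 0.949, -0.001], [-0.0, -0.001, -1.0]]
contact_force: [-1.8, -6.0, 4.9]
gripper_width: 0.0135
grip_force: 30.0
```

```bash
cat > b.py <<'E'
from go import *
p,R=st();d=p[:2]-[560,-12.5];a=np.radians(-18.4);c,s=np.cos(a),np.sin(a)
F=np.array(observe()["contact_force"]);print("board x,y",round(c*d[0]+s*d[1],1),round(-s*d[0]+c*d[1],1),"Fy",round(-s*F[0]+c*F[1],1))
E
python3 b.py
```

```text
t 12.5 pos [559.  -25.3  40.5] tooly 71.56 F [-1.8 -6.   4.9] w 13.5 grip 30.0
board x,y 3.1 -12.5 Fy -6.3
```

Request:
apply_moves(delta_pos=[[0, 3, -0.3], [0, 3, 0], [0, 3, 0], [0, 3, 0], [0, 2, 0], [0, 1, 0]], roll=[0, 0, 0, 0, 0, 0], fingers=[0, 0, 0, 0, 0, 0])

```text
time: 13.0
position: [0.5636, -0.0109, 0.0405]
tool_rot: [[-0.949, 0.316, -0.0], [0.316, 0.949, 0.0], [0.0, -0.0, -1.0]]
contact_force: [-2.2, -4.5, 2.9]
gripper_width: 0.0134
grip_force: 30.0
```

```bash
python3 b.py
```

```text
t 13.0 pos [563.6 -10.9  40.5] tooly 71.56 F [-2.2 -4.5  2.9] w 13.4 grip 30.0
board x,y 2.9 2.6 Fy -5.0
```

Request:
apply_moves(delta_pos=[[0, 1, 0], [0, 1, 0]], roll=[0, 0], fingers=[0, 0])

```text
time: 13.17
position: [0.5642, -0.0093, 0.0405]
tool_rot: [[-0.949, 0.317, -0.0], [0.317, 0.949, 0.0], [0.0, -0.0, -1.0]]
contact_force: [-2.1, -5.0, 1.7]
gripper_width: 0.0137
grip_force: 30.0
```

```bash
python3 b.py
```

```text
t 13.17 pos [564.2  -9.3  40.5] tooly 71.54 F [-2.1 -5.   1.7] w 13.7 grip 30.0
board x,y 2.9 4.4 Fy -5.4
```

Request:
apply_moves(delta_pos=[[0, 1, 0], [0, 1, 0], [0, 0, 0]], roll=[0, 0, 0], fingers=[0, 0, 0])

```text
time: 13.42
position: [0.5649, -0.0084, 0.0405]
tool_rot: [[-0.949, 0.316, -0.0], [0.316, 0.949, -0.002], [-0.0, -0.002, -1.0]]
contact_force: [-2.2, -10.3, 2.4]
gripper_width: 0.0137
grip_force: 30.0
```

```bash
python3 b.py
```

```text
t 13.42 pos [564.9  -8.4  40.5] tooly 71.56 F [ -2.2 -10.3   2.4] w 13.7 grip 30.0
board x,y 3.3 5.4 Fy -10.4
```

Request:
apply_moves(delta_pos=[[0, 1, 0], [0, 1, 0], [0, 0, 0]], roll=[0, 0, 0], fingers=[0, 0, 0])

```text
time: 13.67
position: [0.565, -0.0081, 0.0407]
tool_rot: [[-0.949, 0.316, -0.002], [0.316, 0.949, -0.004], [0.0, -0.005, -1.0]]
contact_force: [-7.3, -18.7, 4.5]
gripper_width: 0.0137
grip_force: 30.2
```

```bash
python3 b.py
```

```text
t 13.67 pos [565.   -8.1  40.7] tooly 71.58 F [ -7.3 -18.7   4.5] w 13.7 grip 30.2
board x,y 3.4 5.8 Fy -20.0
```

Request:
apply_moves(delta_pos=[[0, 1, 0], [0, 0.5, 0], [0, 0, 0], [0, -1.5, 0], [0, -1.5, 0], [0, -1, 0]], roll=[0, 0, 0, 0, 0, 0], fingers=[0, 0, 0, 0, 0, 0])

```text
time: 14.17
position: [0.5649, -0.0084, 0.0406]
tool_rot: [[-0.948, 0.317, 0.001], [0.317, 0.948, -0.0], [-0.001, 0.0, -1.0]]
contact_force: [1.1, -2.0, 2.1]
gripper_width: 0.0139
grip_force: 30.0
```

```bash
python3 b.py
```

```text
t 14.17 pos [564.9  -8.4  40.6] tooly 71.5 F [ 1.1 -2.   2.1] w 13.9 grip 30.0
board x,y 3.4 5.4 Fy -1.6
```

Request:
apply_moves(delta_pos=[[0, 0, 0], [0, 0, 0], [0, 0, 0], [0, 0, 0], [0, 0, -8], [0, 0, -30], [0, 0, -35], [0, 0, -35], [0, 0, 0]], roll=[0, 0, 0, 0, 0, 0, 0, 0, 0], fingers=[0.32, 0.32, 0.32, 0.32, 0.32, 0.32, 0.32, 0.32, 0.32])

```text
time: 14.92
position: [0.5673, -0.0082, 0.1557]
tool_rot: [[-0.949, 0.316, 0.011], [0.316, 0.949, -0.002], [-0.011, 0.001, -1.0]]
contact_force: [0.8, -0.6, 0.3]
gripper_width: 0.0282
grip_force: 0.0
```

Request:
apply_moves(delta_pos=[[0, -30, 0], [0, -35, 0], [0, -35, 0], [0, -35, 0], [0, -35, 0], [0, -10, 0]], roll=[0, 0, 0, 0, 0, 0], fingers=[0, 0, 0, 0, 0, 0])

```text
time: 15.42
position: [0.5065, -0.1822, 0.1487]
tool_rot: [[-0.948, 0.32, 0.0], [0.32, 0.948, -0.001], [-0.0, -0.001, -1.0]]
contact_force: [-0.4, 0.3, -0.5]
gripper_width: 0.0006
grip_force: 0.0
```

```bash
python3 b.py; python3 - <<'E'
from rig import *;from h import *
s,t=read_camera("scene"),read_camera("top");np.savez("scene2.npz",**s);np.savez("top2.npz",**t)
z=lambda i,f:cv2.resize(i,None,fx=f,fy=f,interpolation=cv2.INTER_CUBIC)
o=np.zeros((510,800,3),np.uint8);o[:,:396]=z(s["frame"][140:310,210:342,::-1],3);o[:,404:]=z(t["frame"][130:300,180:312,::-1],3)
cv2.imwrite("pics/m3.png",o)
E
```

```text
t 15.42 pos [ 506.5 -182.2  148.7] tooly 71.36 F [-0.4  0.3 -0.5] w 0.6 grip 0.0
board x,y 2.8 -177.9 Fy 0.1
```

View pics/m3.png

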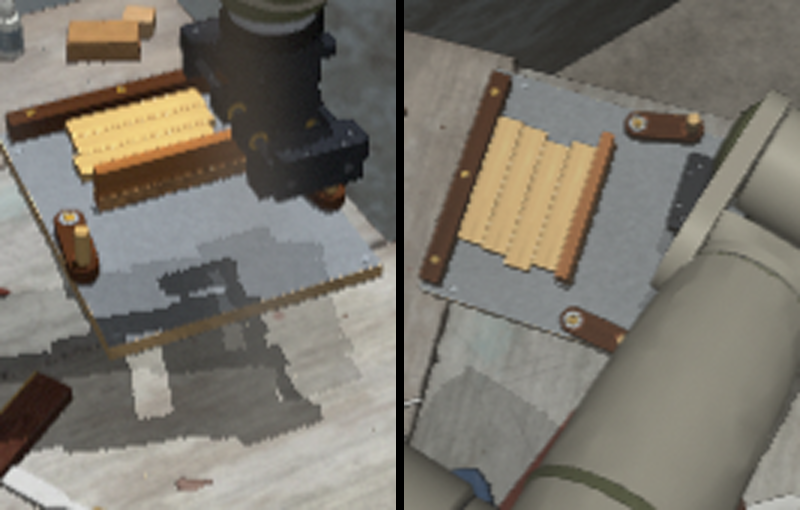

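```bash
cat > ends.py <<'E'
import sys;from h import *
t=load("top",sys.argv[1]);a=np.radians(-18.4);c,s=np.cos(a),np.sin(a)
b2w=lambda x,y,z:np.array([560+c*x-s*y,-12.5+s*x+c*y,z])/1e3
f=cv2.cvtColor(t["frame"],cv2.COLOR_RGB2HSV)
for y in(27,31,55,59,83,87,111,115):
    xs=np.arange(-95,96,.5);u=np.array([proj(t,b2w(x,y,27.)*[1,1,1]) for x in xs],np.float32)
    v=cv2.remap(f,u[None,:,0],u[None,:,1],cv2.INTER_LINEAR)[0]
    m=(v[:,1]>50)&(v[:,2]>130);print(y,xs[m].min(),xs[m].max())
E
python3 ends.py 2;python3 - <<'E'
from go import *
to(474,-3,150,-18.4);print(observe()["qpos"])
E
```

```text
27 -67.5 71.5
31 -68.5 71.0
55 -76.0 63.0
59 -76.5 63.5
83 -67.5 71.5
87 -67.0 72.0
111 -64.5 74.0
115 -66.0 74.5
t 15.52 pos [ 507.3 -179.9  148.6] tooly 71.37 F [ 1.2  0.9 -0.3] w 0.5 grip 0.0
shift [ 88.  157.   -1.4] roll 89.8
[-3.20074756e+01  2.45252905e+01  9.06028765e+01  1.01041609e-02
  6.48713193e+01 -1.03385504e+02]
```

```bash
python3 - <<'E'
from go import *
to(469,79,150,-18.4)
E
```

```text
t 15.52 pos [ 507.3 -179.9  148.6] tooly 71.37 F [ 1.2  0.9 -0.3] w 0.5 grip 0.0
shift [119.  233.1  -1.3] roll 89.8
```

Request:
apply_moves(delta_pos=[[0, 0, 0], [0, 0, 0], [0, 0, 0], [0, 0, 0], [0, 0, 0], [0, 0, 0], [0, 0, 0], [0, 0, 0], [0, 0, 0], [0, 0, 0]], roll=[7, 7, 7, 7, 7, 7, 7, 7, 7, 7], fingers=[0, 0, 0, 0, 0, 0, 0, 0, 0, 0])

```text
time: 16.35
position: [0.5083, -0.1768, 0.1486]
tool_rot: [[-0.023, 1.0, 0.0], [1.0, 0.023, 0.001], [0.001, 0.0, -1.0]]
contact_force: [-0.2, -0.5, -0.6]
gripper_width: 0.0009
grip_force: 0.0
```

Request:
apply_moves(delta_pos=[[0, 0, 0], [0, 0, 0], [0, 0, 0], [0, 0, 0]], roll=[7, 7, 5.8, 0], fingers=[0, 0, 0, 0])

```text
time: 16.68
position: [0.5082, -0.177, 0.1486]
tool_rot: [[0.315, 0.949, 0.0], [0.949, -0.315, 0.0], [0.0, -0.0, -1.0]]
contact_force: [0.1, -0.8, -0.1]
gripper_width: 0.0001
grip_force: 0.0
```

```bash
python3 - <<'E'
from go import *
to(469,79,150,-18.4)
E
```

```text
t 16.68 pos [ 508.2 -177.   148.6] tooly -18.36 F [ 0.1 -0.8 -0.1] w 0.1 grip 0.0
shift [ 230.6 -117.9   -1.3] roll 0.0
```

Request:
apply_moves(delta_pos=[[33, -17, 0], [33, -17, 0], [33, -17, 0], [33, -17, 0], [33, -17, 0], [33, -17, 0], [26, -16, 0], [6, 0, 20], [0, 0, 30], [0, 0, 30]], roll=[0, 0, 0, 0, 0, 0, 0, 0, 0, 0], fingers=[0, 0, 0, 0, 0, 0, 0, 0, 0, 0])

```text
time: 17.52
position: [0.4679, 0.0786, 0.0683]
tool_rot: [[0.307, 0.952, 0.003], [0.952, -0.307, 0.0], [0.001, 0.002, -1.0]]
contact_force: [0.2, -1.2, 0.3]
gripper_width: 0.0003
grip_force: 0.0
```

```bash
python3 b.py
```

```text
t 17.52 pos [467.9  78.6  68.3] tooly -17.89 F [ 0.2 -1.2  0.3] w 0.3 grip 0.0
board x,y -116.2 57.4 Fy -1.1
```

Request:
apply_moves(delta_pos=[[0, 0, 25], [0, 0, 15], [0, 0, 6], [0, 0, 1], [0, 5, 0], [0, 5, 0], [0, 5, 0], [0, 4, 0], [0, 2, 0], [0, 0, 0]], roll=[0, 0, 0, 0, 0, 0, 0, 0, 0, 0], fingers=[0, 0, 0, 0, 0, 0, 0, 0, 0, 0])

```text
time: 18.35
position: [0.4883, 0.0699, 0.0218]
tool_rot: [[0.314, 0.95, 0.001], [0.95, -0.314, -0.0], [0.0, 0.001, -1.0]]
contact_force: [0.3, 0.4, 0.4]
gripper_width: 0.0007
grip_force: 0.0
```

```bash
python3 b.py; python3 - <<'E'
from rig import *;from h import *
s,t=read_camera("scene"),read_camera("top");np.savez("scene3.npz",**s);np.savez("top3.npz",**t)
z=lambda i,f:cv2.resize(i,None,fx=f,fy=f,interpolation=cv2.INTER_CUBIC)
o=np.zeros((510,800,3),np.uint8);o[:,:396]=z(s["frame"][110:280,190:322,::-1],3);o[:,404:]=z(t["frame"][130:300,180:312,::-1],3)
cv2.imwrite("pics/m4.png",o)
E
```

```text
t 18.35 pos [488.3  69.9  21.8] tooly -18.27 F [0.3 0.4 0.4] w 0.7 grip 0.0
board x,y -94.1 55.6 Fy 0.5
```

View pics/m4.png

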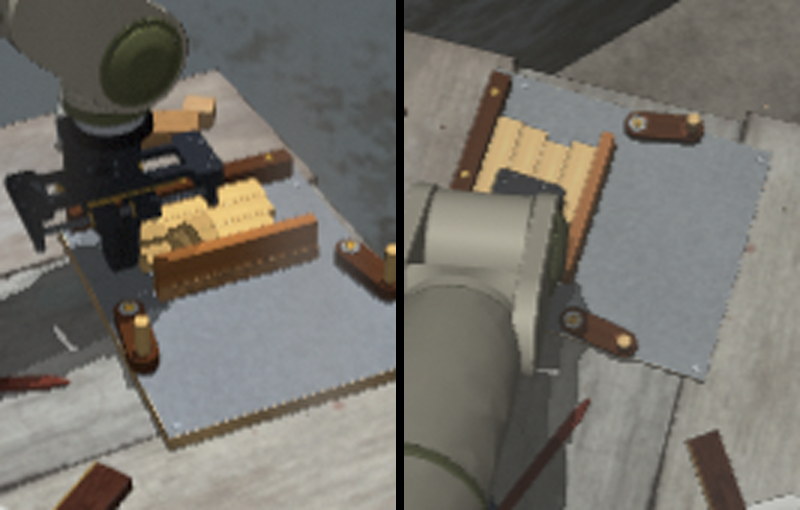

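The finger stands at the near end of stave 3, and the far ends are visible in the top view at about (590,145), so I can nudge and check them.

Request:
apply_moves(delta_pos=[[1, 2, 0], [0, 2, 0], [0, 2, 0], [0, 1, 0], [0, 0, 0]], roll=[0, 0, 0, 0, 0], fingers=[0, 0, 0, 0, 0])

```text
time: 18.87
position: [0.4948, 0.0689, 0.0215]
tool_rot: [[0.313, 0.95, 0.0], [0.95, -0.313, 0.0], [0.0, 0.0, -1.0]]
contact_force: [-0.1, 0.7, 0.4]
gripper_width: 0.0003
grip_force: 0.0
```

```bash
cat > look.py <<'E'
import sys;from rig import *;import numpy as np
for n in("scene","top"): np.savez(f"{n}{sys.argv[1]}.npz",**read_camera(n))
E
python3 look.py 4; python3 b.py; python3 ends.py 4
```

```text
t 18.97 pos [494.7  68.9  21.5] tooly -18.26 F [-0.9  0.2  0.6] w 0.5 grip 0.0
board x,y -87.7 56.6 Fy -0.1
27 10.5 71.5
31 22.5 71.0
55 28.0 67.5
59 28.5 68.0
83 28.0 71.5
87 28.5 72.0
111 -2.0 73.5
115 -2.5 74.5
```

Request:
apply_moves(delta_pos=[[0, 2, 0], [0, 1.5, 0], [0, 0, 0], [0, -6, 0], [0, -10, 0], [0, 0, -20], [0, 0, -35], [0, 0, -20]], roll=[0, 0, 0, 0, 0, 0, 0, 0], fingers=[0, 0, 0, 0, 0, 0, 0, 0.5])

```text
time: 19.63
position: [0.4828, 0.073, 0.0988]
tool_rot: [[0.313, 0.95, 0.002], [0.95, -0.313, -0.0], [0.0, 0.002, -1.0]]
contact_force: [0.5, -0.2, 0.5]
gripper_width: 0.0052
grip_force: 0.0
```

```bash
python3 - <<'E'
from h import *;from go import *
s,t=load("scene"),load("top")
a=np.radians(-18.4);c,sn=np.cos(a),np.sin(a)
w2b=lambda P:np.array([c*(P[0]-560)+sn*(P[1]+12.5),-sn*(P[0]-560)+c*(P[1]+12.5)])
r=((12,70,110),(30,255,255))
S=blobs(s,*r,6);T=blobs(t,*r,4)
near=lambda L,u:min(L,key=lambda b:np.hypot(*(b[0]-u)))
for n,us,ut in(("near",(237,220),(253.2,243.2)),("far",(321,194),(276.6,169.2))):
    b=near(T,ut);k=near(S,us);P=plane(t,b[0],.067)*1e3
    print(n,b[:2],k[:2],"top cast",np.round(P,1),"board",np.round(w2b(P),1),"tri",np.round(tri(s,k[0],t,b[0])[0]*1e3,1))
    pv=np.array([-110 if n=="near" else 110,-16.5]);print(" r",np.hypot(*(w2b(P)-pv)))
to(435,-45,150)
E
python3 look.py 5; python3 ends.py 5
```

```text
near (array([252.81899881, 243.03186275]), 17.53125) (array([236.61214616, 216.50339399]), 18.03125) top cast [424.  -49.1  67. ] board [-117.5  -77.6] tri [423.6 -48.9  68.2]
 r 61.58728092656913
far (array([276.02409016, 169.257134  ]), 12.59375) (array([320.46781546, 192.73878556]), 14.28125) top cast [ 651.5 -123.3   67. ] board [121.8 -76.3] tri [ 651.1 -123.2   68.3]
 r 60.931087874392404
t 19.63 pos [482.8  73.   98.8] tooly -18.25 F [ 0.5 -0.2  0.5] w 5.2 grip 0.0
shift [-127.    -8.3  -51.2] 27 -11.0 71.5
31 -4.5 71.0
55 34.0 72.0
59 34.0 71.5
83 33.5 71.5
87 33.0 72.0
111 34.0 73.5
115 33.5 74.5
```

```bash
sed -i 's/560,-12.5/559.4,-14.4/' b.py; python3 - <<'E'
from go import *
to(424,-49,100,-18.4)
E
```

```text
t 19.73 pos [484.   72.9  99.4] tooly -18.24 F [0.4 0.1 0.4] w 13.1 grip 0.0
shift [-134.5  -18.8   -0.8] roll 0.2
```

Request:
apply_moves(delta_pos=[[-30, -3, 0], [-35, -4, 0], [-35, -4, 0], [-30, -4, 0], [-6, -2, 0], [0, 0, 0]], roll=[0, 0, 0, 0, 0, 0], fingers=[0.5, 0.5, 0.5, 0.5, 0.5, 0.5])

```text
time: 20.23
position: [0.4229, -0.0518, 0.0958]
tool_rot: [[0.316, 0.949, -0.001], [0.949, -0.316, 0.001], [0.0, -0.001, -1.0]]
contact_force: [-0.2, -0.5, 0.6]
gripper_width: 0.044
grip_force: 0.0
```

```bash
python3 - <<'E'
from go import *
to(424,-49,40,-18.4)
E
```

```text
t 20.23 pos [422.9 -51.8  95.8] tooly -18.43 F [-0.2 -0.5  0.6] w 44.0 grip 0.0
shift [ 3.   0.2 55.8] roll -0.0
```

Request:
apply_moves(delta_pos=[[2, 0, 25], [0, 0, 22], [0, 0, 8], [0, 0, 0], [0, 0, 0], [0, 0, 0], [0, 0, 0], [0, 0, 0], [0, 0, 0]], roll=[0, 0, 0, 0, 0, 0, 0, 0, 0], fingers=[0.5, 0.5, 0.5, 0.5, 0, 0, 0, 0, 0])

```text
time: 20.98
position: [0.4247, -0.0492, 0.042]
tool_rot: [[0.313, 0.95, 0.001], [0.95, -0.313, -0.0], [-0.0, 0.001, -1.0]]
contact_force: [-0.2, -1.2, 1.1]
gripper_width: 0.0128
grip_force: 30.4
```

```bash
python3 b.py
```

```text
t 20.98 pos [424.7 -49.2  42. ] tooly -18.25 F [-0.2 -1.2  1.1] w 12.8 grip 30.4
board x,y -116.8 -75.5 Fy -1.2
```

Request:
apply_moves(delta_pos=[[-0.4, 6.9, 0], [0.5, 7.5, 0], [1.5, 7.4, 0], [2.4, 7.2, 0], [3.3, 6.7, 0], [4.1, 6.3, 0], [0, 0, 0]], roll=[0, 0, 0, 0, 0, 0, 0], fingers=[0, 0, 0, 0, 0, 0, 0])

```text
time: 21.57
position: [0.4688, -0.0515, 0.0419]
tool_rot: [[0.312, 0.95, -0.0], [0.95, -0.312, -0.0], [-0.0, -0.0, -1.0]]
contact_force: [-2.4, -0.4, 5.4]
gripper_width: 0.0131
grip_force: 30.0
```

```bash
python3 b.py
```

```text
t 21.57 pos [468.8 -51.5  41.9] tooly -18.21 F [-2.4 -0.4  5.4] w 13.1 grip 30.0
board x,y -74.3 -63.8 Fy -1.2
```

Request:
apply_moves(delta_pos=[[5, 5.7, 0], [5.6, 5, 0], [6.2, 4.2, 0], [6.8, 3.4, 0], [7.1, 2.5, 0], [5, 1, 0], [0, 0, 0]], roll=[0, 0, 0, 0, 0, 0, 0], fingers=[0, 0, 0, 0, 0, 0, 0])

```text
time: 22.15
position: [0.4993, -0.0238, 0.0418]
tool_rot: [[0.312, 0.95, -0.003], [0.95, -0.312, 0.0], [-0.001, -0.003, -1.0]]
contact_force: [-8.7, -0.3, 8.7]
gripper_width: 0.0128
grip_force: 30.0
```

```bash
python3 b.py
```

```text
t 22.15 pos [499.3 -23.8  41.8] tooly -18.16 F [-8.7 -0.3  8.7] w 12.8 grip 30.0
board x,y -54.1 -27.9 Fy -3.0
```

Request:
apply_moves(delta_pos=[[4, -1, -0.5], [3, 0, 0], [2, 0, 0], [0, 0, 0]], roll=[0, 0, 0, 0], fingers=[0, 0, 0, 0])

```text
time: 22.48
position: [0.501, -0.0181, 0.0422]
tool_rot: [[0.312, 0.95, -0.003], [0.95, -0.312, -0.005], [-0.005, -0.002, -1.0]]
contact_force: [-9.8, -20.5, 4.4]
gripper_width: 0.0132
grip_force: 30.0
```

```bash
python3 b.py
```

```text
t 22.48 pos [501.  -18.1  42.2] tooly -18.17 F [ -9.8 -20.5   4.4] w 13.2 grip 30.0
board x,y -54.2 -21.9 Fy -22.5
```

Request:
apply_moves(delta_pos=[[1.5, 0, 0], [1.5, 0, 0], [0, 0, 0]], roll=[0, 0, 0], fingers=[0, 0, 0])

```text
time: 22.73
position: [0.5012, -0.0177, 0.0422]
tool_rot: [[0.311, 0.95, -0.006], [0.95, -0.311, -0.008], [-0.01, -0.003, -1.0]]
contact_force: [-17.8, -36.5, 7.9]
gripper_width: 0.0129
grip_force: 30.0
```

```bash
python3 b.py; python3 look.py 6
```

```text
t 22.73 pos [501.2 -17.7  42.2] tooly -18.13 F [-17.8 -36.5   7.9] w 12.9 grip 30.0
board x,y -54.2 -21.5 Fy -40.3
```

Request:
apply_moves(delta_pos=[[-2, 0, 0], [-2, 0, 0], [-1, 0, 0], [0, 0, 0], [0, 0, 0], [0, 0, 0], [0, 0, -30], [0, 0, -35], [-20, 0, 0], [-35, 0, 0]], roll=[0, 0, 0, 0, 0, 0, 0, 0, 0, 0], fingers=[0, 0, 0, 0.4, 0.4, 0.4, 0.4, 0.4, 0.4, 0.4])

```text
time: 23.67
position: [0.4853, -0.0686, 0.1089]
tool_rot: [[0.309, 0.951, 0.004], [0.951, -0.309, -0.001], [0.0, 0.005, -1.0]]
contact_force: [1.2, -1.7, -0.9]
gripper_width: 0.0353
grip_force: 0.0
```

Request:
apply_moves(delta_pos=[[-35, 0, 0], [-35, 0, 0], [-35, 0, 0], [-35, 0, 0]], roll=[0, 0, 0, 0], fingers=[0.5, 0.5, 0.5, 0.5])

```text
time: 24.0
position: [0.4396, -0.2039, 0.1072]
tool_rot: [[0.313, 0.95, 0.001], [0.95, -0.313, -0.0], [-0.0, 0.001, -1.0]]
contact_force: [0.2, -0.1, -0.1]
gripper_width: 0.0439
grip_force: 0.0
```

```bash
python3 look.py 7; python3 b.py; python3 - <<'E'
from h import *
s,t=load("scene",7),load("top",7)
z=lambda i,f:cv2.resize(i,None,fx=f,fy=f,interpolation=cv2.INTER_CUBIC)
o=np.zeros((520,800,3),np.uint8);o[:,:396]=z(s["frame"][140:270,210:309,::-1],4)[:520];o[:,404:]=z(t["frame"][140:270,190:289,::-1],4)
cv2.imwrite("pics/m7.png",o)
E
```

```text
t 24.1 pos [ 439.3 -206.2  107.2] tooly -18.51 F [ 0.4  1.6 -0.6] w 44.1 grip 0.0
board x,y -53.4 -219.9 Fy 1.7
```

View pics/m7.png

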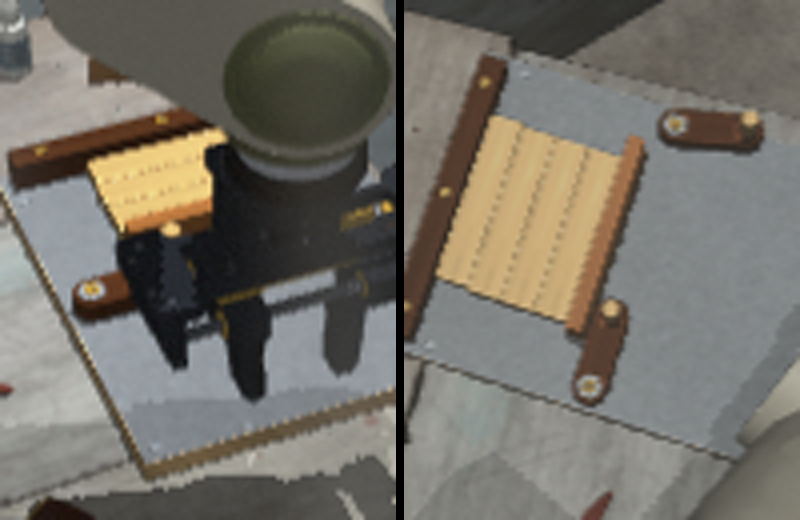

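The staves look tight and level, and the near dog lies almost across the caul's back: pivot at (588,385), peg at (611,310) in the right-hand crop. I'll measure its angle.

```bash
cat > dog.py <<'E'
import sys;from h import *
t=load("top",sys.argv[1]);a=np.radians(-18.4);c,sn=np.cos(a),np.sin(a)
w2b=lambda P:np.array([c*(P[0]-559.4)+sn*(P[1]+14.4),-sn*(P[0]-559.4)+c*(P[1]+14.4)])
T=blobs(t,(12,70,110),(30,255,255),4)
for b in T:
    B=w2b(plane(t,b[0],.067)*1e3)
    if b[1]<40 and abs(B[0])<140 and -90<B[1]<0: print("peg",np.round(B,1),b[1])
for b in blobs(t,(0,60,40),(14,255,120),40):
    W=axis(t,b[2],.032);print("dark",np.round(w2b(W[0]),1),np.round(W[1:],1),"yaw rel board",round(W[3]+18.4,1))
b=min(blobs(t,(5,90,95),(20,255,255),40),key=lambda b:np.hypot(*(w2b(plane(t,b[0],.06)*1e3)-[3,7])))
W=axis(t,b[2],.06);print("caul",np.round(w2b(W[0]),1),np.round(W[1:],1))
E
python3 dog.py 7; python3 - <<'E'
import sys;sys.argv=["",7]
exec(open('dog.py').read().split("T=")[0])
print(w2b(plane(t,(236,236.3),.033)*1e3))
E
```

```text
peg [-113.5  -20.7] 5.625
peg [-52.6 -17.8] 15.875
peg [100.4 -20.3] 5.3125
peg [121.8 -74.3] 12.65625
dark [-325.2 -378.7] [168.   55.1 -67.2] yaw rel board -48.8
dark [-243.5  -37.6] [130.7  12.  -38.4] yaw rel board -20.0
dark [-83.5 -10.3] [ 81.3  44.3 -17.7] yaw rel board 0.7
dark [115.  -46.9] [82.4 30.2 85.9] yaw rel board 104.3
dark [ -0.5 137.1] [237.4  25.1 -18.4] yaw rel board 0.0
caul [ 3.2 59. ] [159.1 123.6 -18.4]
[-111.09489501  -19.18830751]
```

```bash
python3 - <<'E'
from go import *
to(652,-122,100,-18.4)
E
```

```text
t 24.1 pos [ 439.3 -206.2  107.2] tooly -18.51 F [ 0.4  1.6 -0.6] w 44.1 grip 0.0
shift [147.4 174.9   7.3] roll -0.1
```

Request:
apply_moves(delta_pos=[[21, 23, 0], [25, 30, 0], [25, 30, 0], [25, 30, 0], [25, 30, 0], [23, 28, 0], [2, 3, 4], [0, 0, 0]], roll=[0, 0, 0, 0, 0, 0, 0, 0], fingers=[0.5, 0.5, 0.5, 0.5, 0.5, 0.5, 0.5, 0.5])

```text
time: 24.77
position: [0.6519, -0.1163, 0.1015]
tool_rot: [[0.311, 0.951, -0.001], [0.951, -0.311, 0.001], [0.0, -0.001, -1.0]]
contact_force: [-1.0, 0.5, 0.1]
gripper_width: 0.044
grip_force: 0.0
```

```bash
python3 - <<'E'
from go import *
to(652,-122,41,-18.4)
E
```

```text
t 24.77 pos [ 651.9 -116.3  101.5] tooly -18.09 F [-1.   0.5  0.1] w 44.0 grip 0.0
shift [-5.4  2.  60.5] roll 0.3
```

Request:
apply_moves(delta_pos=[[-4, 2, 20], [0, 0, 25], [0, 0, 12], [0, 0, 2], [0, 0, 0], [0, 0, 0], [0, 0, 0], [0, 0, 0], [0, 0, 0]], roll=[0.3, 0, 0, 0, 0, 0, 0, 0, 0], fingers=[0.5, 0.5, 0.5, 0.5, 0, 0, 0, 0, 0])

```text
time: 25.52
position: [0.652, -0.123, 0.0449]
tool_rot: [[0.318, 0.948, 0.001], [0.948, -0.318, -0.0], [-0.0, 0.001, -1.0]]
contact_force: [-0.1, -0.5, 2.9]
gripper_width: 0.0135
grip_force: 30.4
```

```bash
python3 b.py
```

```text
t 25.52 pos [ 652.  -123.    44.9] tooly -18.56 F [-0.1 -0.5  2.9] w 13.5 grip 30.4
board x,y 122.1 -73.8 Fy -0.5
```

Request:
apply_moves(delta_pos=[[-0.9, -5, 0], [-0.4, -6.9, 0], [0.5, -7.5, 0], [1.5, -7.4, 0], [2.4, -7.2, 0], [3.3, -6.7, 0], [4.1, -6.3, 0], [0, 0, 0]], roll=[0, 0, 0, 0, 0, 0, 0, 0], fingers=[0, 0, 0, 0, 0, 0, 0, 0])

```text
time: 26.18
position: [0.6101, -0.0981, 0.0448]
tool_rot: [[0.318, 0.948, 0.001], [0.948, -0.318, -0.001], [-0.001, 0.001, -1.0]]
contact_force: [-3.0, -2.1, 3.0]
gripper_width: 0.0131
grip_force: 30.0
```

```bash
python3 b.py
```

```text
t 26.18 pos [610.1 -98.1  44.8] tooly -18.56 F [-3.  -2.1  3. ] w 13.1 grip 30.0
board x,y 74.5 -63.5 Fy -3.0
```

Request:
apply_moves(delta_pos=[[5, -5.7, 0], [5.6, -5, 0], [6.2, -4.2, 0], [6.8, -3.4, 0], [7.1, -2.5, 0], [5, -1, 0], [0, 0, 0]], roll=[0, 0, 0, 0, 0, 0, 0], fingers=[0, 0, 0, 0, 0, 0, 0])

```text
time: 26.77
position: [0.6001, -0.0568, 0.0445]
tool_rot: [[0.318, 0.948, -0.003], [0.948, -0.318, -0.0], [-0.001, -0.003, -1.0]]
contact_force: [-8.0, -1.9, 7.8]
gripper_width: 0.0131
grip_force: 30.0
```

```bash
python3 b.py
```

```text
t 26.77 pos [600.1 -56.8  44.5] tooly -18.52 F [-8.  -1.9  7.8] w 13.1 grip 30.0
board x,y 52.0 -27.3 Fy -4.4
```

Request:
apply_moves(delta_pos=[[4, 0, -0.5], [3, 0, 0], [2, 0, 0], [0, 0, 0]], roll=[0, 0, 0, 0], fingers=[0, 0, 0, 0])

```text
time: 27.1
position: [0.6014, -0.048, 0.0445]
tool_rot: [[0.318, 0.948, -0.008], [0.948, -0.318, 0.001], [-0.001, -0.008, -1.0]]
contact_force: [-15.4, 1.4, 11.5]
gripper_width: 0.013
grip_force: 30.0
```

```bash
python3 b.py
```

```text
t 27.1 pos [601.4 -48.   44.5] tooly -18.53 F [-15.4   1.4  11.5] w 13.0 grip 30.0
board x,y 50.5 -18.6 Fy -3.6
```

Request:
apply_moves(delta_pos=[[1.5, -2, -0.7], [1.5, 0, 0], [0, 0, 0]], roll=[0, 0, 0], fingers=[0, 0, 0])

```text
time: 27.35
position: [0.602, -0.045, 0.0447]
tool_rot: [[0.318, 0.948, -0.003], [0.948, -0.318, 0.001], [-0.001, -0.003, -1.0]]
contact_force: [-5.6, -1.9, 0.5]
gripper_width: 0.0128
grip_force: 30.0
```

```bash
python3 b.py
```

```text
t 27.35 pos [602.  -45.   44.7] tooly -18.56 F [-5.6 -1.9  0.5] w 12.8 grip 30.0
board x,y 50.1 -15.6 Fy -3.6
```

Request:
apply_moves(delta_pos=[[1, 0, 0], [0.5, 0, 0], [0, 0, 0]], roll=[0, 0, 0], fingers=[0, 0, 0])

```text
time: 27.6
position: [0.6023, -0.0438, 0.0447]
tool_rot: [[0.318, 0.948, -0.004], [0.948, -0.318, 0.0], [-0.001, -0.004, -1.0]]
contact_force: [-6.3, -3.0, 1.5]
gripper_width: 0.013
grip_force: 30.0
```

```bash
python3 b.py
```

```text
t 27.6 pos [602.3 -43.8  44.7] tooly -18.57 F [-6.3 -3.   1.5] w 13.0 grip 30.0
board x,y 50.0 -14.3 Fy -4.8
```

Request:
apply_moves(delta_pos=[[1, 0, 0], [0.5, 0, 0], [0, 0, 0]], roll=[0, 0, 0], fingers=[0, 0, 0])

```text
time: 27.85
position: [0.6027, -0.0422, 0.0447]
tool_rot: [[0.318, 0.948, -0.004], [0.948, -0.318, 0.001], [-0.001, -0.004, -1.0]]
contact_force: [-7.0, -2.3, 0.8]
gripper_width: 0.013
grip_force: 30.0
```

```bash
python3 b.py; python3 look.py 8; python3 - <<'E'
from h import *
s,t=load("scene",8),load("top",8)
z=lambda i,f:cv2.resize(i,None,fx=f,fy=f,interpolation=cv2.INTER_CUBIC)
o=np.zeros((520,800,3),np.uint8);o[:,:396]=z(s["frame"][140:270,230:329,::-1],4)[:520];o[:,404:]=z(t["frame"][140:270,190:289,::-1],4)
cv2.imwrite("pics/m8.png",o)
E
```

```text
t 27.85 pos [602.7 -42.2  44.7] tooly -18.56 F [-7.  -2.3  0.8] w 13.0 grip 30.0
board x,y 49.9 -12.7 Fy -4.4
```

View pics/m8.png

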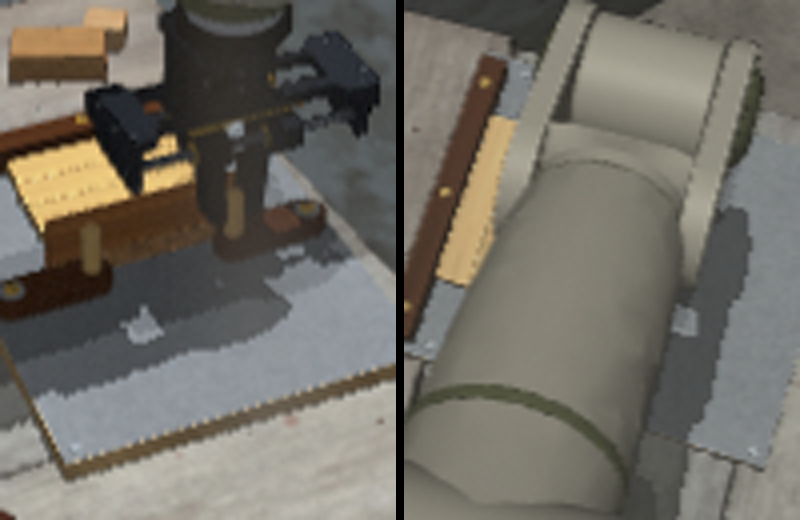

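The gripper has slid forward over the far peg, which shows behind the fingers at (235,210). The dog is nearly closed, so I'll release it and push from behind with shut fingers.

Request:
apply_moves(delta_pos=[[0, 0, 0], [0, 0, 0], [0, 0, 0], [0, 0, -30], [0, 0, -10], [-25, 0, 0], [-25, 0, 0], [0, 0, 0]], roll=[0, 0, 0, 0, 0, 0, 0, 0], fingers=[0.4, 0.4, 0.4, 0.4, 0.2, 0, 0, 0])

```text
time: 28.62
position: [0.5878, -0.0929, 0.0857]
tool_rot: [[0.321, 0.947, 0.001], [0.947, -0.321, -0.001], [-0.001, 0.002, -1.0]]
contact_force: [0.1, 0.1, 0.2]
gripper_width: 0.0107
grip_force: 0.0
```

```bash
python3 look.py 9; python3 b.py; python3 dog.py 9 | grep peg
```

```text
t 28.72 pos [588.4 -90.2  85.4] tooly -18.64 F [-0.7  0.5  0.3] w 2.7 grip 0.0
board x,y 51.4 -62.7 Fy 0.2
```

Request:
apply_moves(delta_pos=[[0, 0, 20], [0, 0, 20], [5, 0, 2], [5, 0, 0], [5, 0, 0], [4, 0, 0], [3, 0, 0], [2, 0, 0], [0, 0, 0]], roll=[0, 0, 0, 0, 0, 0, 0, 0, 0], fingers=[0, 0, 0, 0, 0, 0, 0, 0, 0])

```text
time: 29.47
position: [0.5961, -0.0665, 0.0437]
tool_rot: [[0.318, 0.948, 0.001], [0.948, -0.318, -0.0], [0.0, 0.001, -1.0]]
contact_force: [-0.5, 0.1, 0.4]
gripper_width: 0.0002
grip_force: 0.0
```

```bash
python3 b.py
```

```text
t 29.47 pos [596.1 -66.5  43.7] tooly -18.53 F [-0.5  0.1  0.4] w 0.2 grip 0.0
board x,y 51.3 -37.9 Fy -0.1
```

Request:
apply_moves(delta_pos=[[2, 0, 0], [2, 0, 0], [0, 0, 0]], roll=[0, 0, 0], fingers=[0, 0, 0])

```text
time: 29.72
position: [0.5972, -0.063, 0.0433]
tool_rot: [[0.318, 0.948, 0.0], [0.948, -0.318, -0.0], [-0.0, 0.0, -1.0]]
contact_force: [-0.6, 0.1, -0.2]
gripper_width: 0.0
grip_force: 0.0
```

```bash
python3 b.py
```

```text
t 29.72 pos [597.2 -63.   43.3] tooly -18.56 F [-0.6  0.1 -0.2] w 0.0 grip 0.0
board x,y 51.2 -34.2 Fy -0.1
```

Request:
apply_moves(delta_pos=[[1.5, 0, 0], [1.5, 0, 0], [0, 0, 0]], roll=[0, 0, 0], fingers=[0, 0, 0])

```text
time: 29.97
position: [0.5979, -0.0605, 0.0432]
tool_rot: [[0.318, 0.948, -0.001], [0.948, -0.318, -0.0], [-0.001, -0.0, -1.0]]
contact_force: [-1.2, -0.8, 1.0]
gripper_width: 0.0002
grip_force: 0.9
```

```bash
python3 b.py
```

```text
t 29.97 pos [597.9 -60.5  43.2] tooly -18.55 F [-1.2 -0.8  1. ] w 0.2 grip 0.9
board x,y 51.1 -31.6 Fy -1.1
```

Request:
apply_moves(delta_pos=[[1, 0, 0], [1, 0, 0], [0, 0, 0]], roll=[0, 0, 0], fingers=[0, 0, 0])

```text
time: 30.22
position: [0.598, -0.0601, 0.0432]
tool_rot: [[0.318, 0.948, -0.002], [0.948, -0.318, -0.003], [-0.003, -0.001, -1.0]]
contact_force: [-7.0, -10.2, 2.5]
gripper_width: 0.0005
grip_force: 5.8
```

```bash
python3 b.py
```

```text
t 30.22 pos [598.  -60.1  43.2] tooly -18.55 F [ -7.  -10.2   2.5] w 0.5 grip 5.8
board x,y 51.1 -31.2 Fy -11.9
```

Request:
apply_moves(delta_pos=[[1, 0, 0], [0, 0, 0], [-3, 0, 0], [-6, 0, 0], [-12, 0, 0], [-20, 0, -20], [-30, 0, -20], [-35, 0, 0], [-35, 0, 0], [-35, 0, 0]], roll=[0, 0, 0, 0, 0, 0, 0, 0, 0, 0], fingers=[0, 0, 0, 0, 0, 0, 0, 0, 0, 0])

```text
time: 31.05
position: [0.5422, -0.2262, 0.0837]
tool_rot: [[0.318, 0.948, 0.001], [0.948, -0.318, -0.0], [0.0, 0.001, -1.0]]
contact_force: [0.4, 0.5, 0.4]
gripper_width: 0.0003
grip_force: 0.0
```

```bash
python3 b.py; python3 look.py 10; python3 dog.py 10; python3 ends.py 10;python3 - <<'E'
from h import *
s,t=load("scene",10),load("top",10)
z=lambda i,f:cv2.resize(i,None,fx=f,fy=f,interpolation=cv2.INTER_CUBIC)
o=np.zeros((520,800,3),np.uint8);o[:,:396]=z(s["frame"][120:250,220:319,::-1],4)[:520];o[:,404:]=z(t["frame"][140:270,190:289,::-1],4)
cv2.imwrite("pics/m10.png",o)
E
```

```text
t 31.05 pos [ 542.2 -226.2   83.7] tooly -18.55 F [0.4 0.5 0.4] w 0.3 grip 0.0
board x,y 50.5 -206.4 Fy 0.6
peg [-113.4  -20.7] 5.875
peg [-52.6 -17.9] 15.6875
peg [ 51.2 -17.8] 15.5625
peg [ 99.8 -20.3] 4.6875
dark [-324.9 -378.4] [167.9  56.6 -67.2] yaw rel board -48.8
dark [-83.4 -11.9] [ 82.   41.4 -17.4] yaw rel board 1.0
dark [ 75.2 -14.9] [ 77.7  34.4 -18.6] yaw rel board -0.2
dark [  0.5 137. ] [234.9  25.  -18.3] yaw rel board 0.1
caul [ 3.3 59. ] [159.1 123.5 -18.5]
27 -67.5 71.5
31 -68.5 71.0
55 -67.5 72.0
59 -67.5 71.5
83 -67.5 71.5
87 -67.0 72.0
111 -64.5 73.5
115 -66.0 74.5
```

View pics/m10.png

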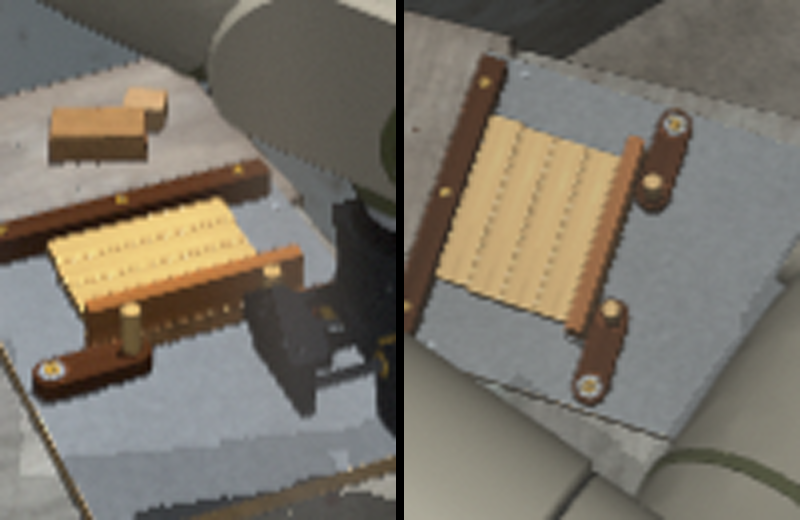

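The four staves are level and tight, and both dogs lie across the caul with their pegs equal at board y -17.8 mm. The gripper is clear of everything.

```bash
python3 -c "
from rig import *
print(finish_job())"
```

```text
the job is handed in; nothing more can be done
None
```

The job is handed in at about 31 s: all four staves are tight against the fence with ends level to about 3 mm, the caul stands behind them, both dogs are closed on it, and the arm never went near the jar, bottle or sanding block.

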